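# Brush through the can opener's guide bushes

### The arm

A 7-joint arm with a two-finger parallel gripper is mounted at the origin on the work surface. World frame = base frame: x ahead of the robot, y to its left, z up, the work surface at z = 0. Lengths are in m, angles in rad, forces in N, time in s.
With the tool pointing down it reaches from about 0.4 to 0.875 m from the base axis. Payload 6.5 kg.
Tool frame: the origin (TCP) lies at the very end of the fingers, on their centre line; the grasp point (between the pads) lies 19 mm behind it; z points along the fingers, y is the line along which they close (so a half turn about z gives the same grasp; the last joint's range is limited). The gripper opens to 85 mm and grips with 20 to 120 N. Pads are 22 mm wide; open, the fingers measure 114 mm over their backs; the gripper's body (76 mm by 85 mm) begins 54 mm behind the grasp point. The pads swing forward as they close: fully open they stand 13 mm farther back than shut.
Start: joints at [1.283, 0.536, -0.004, 1.538, 0.003, 1.067, -0.071], TCP at [0.143, -0.634, 0.206] pointing down, gripper open.
Joint ranges: [-2.7, 2.7], [-0.37, 2.16], [-1.27, 1.26], [0.24, 2.4], [-1.31, 4.45], [0.19, 1.91], [-2.76, 2.76]. Speed limits (rad/s): [2.39, 2.39, 3.14, 3.14, 3.14, 3.14, 3.14].

### API

Orientations are given as [roll, pitch, yaw] about the fixed x, y, z axes, in that order (R = Rz(yaw) Ry(pitch) Rx(roll)).
In Python, from bench import bot gives the robot as it stands.
- The arm moves only by the tool apply_moves, never from a script. Its argument "plan" is a list of rows, each a list of 7 numbers: the turn, a rotation vector about the tool's x, y, z each as a share of 0.1 rad, from -1 to 1, then the shift along the tool's x, y, z each as a share of 60 mm, from -1 to 1, then the gripper's target within -1 to 1 (fully open at 1, half-way at 0, shut at -1). In form: [[wx, wy, wz, tx, ty, tz, hand], ...]. A call has 1 to 20 rows; each row shifts and turns the commanded pose from where the row before left it, along the tool's axes as they then stand; what a row does not reach is not made up. A row lasts 1/8 s, in which the tool goes at most 62.5 mm and 10.7 degrees, less where a joint would pass 70% of its speed; a pose out of reach is approached as far as the arm can. A call with a number of a shift or a turn outside -1 to 1 is refused whole. A call with a gripper value outside its range is refused whole. The fingers move at their own pace and stop on an object; the grip force is fixed at half the most. Time passes only in rows, so rows that do not move let the fingers close. It gives the time, the measured TCP pose, the force, the opening and the grip force at its end, in the units of the state.
- bot.get_obs(): the state, without advancing time (a new reading comes with each control period).
- bot.camera(name): name is "scene" or "side" or "wrist"; returns a dict with "frame" (400x640x3 uint8, red, green, blue), "fx", "fy", "cx", "cy" (pixels), "dist" ([k1, k2, p1, p2, k3] as OpenCV has them; the pictures are not rectified), "rvec" (rotation vector, rad) and "tvec" (3), from world to camera coordinates, as OpenCV has them; the wrist camera has in their place "hand_eye" (4x4, takes a point from camera to tool coordinates, whose origin is the TCP and whose axes are the flange's). Camera axes: x right, y down, z forward; pixel columns grow to the right and rows downward; lengths in m; the calibration is good to about 2 mm. A picture is of the moment at which its call begins: read the wrist's pose just before it. There is no depth.
- bot.hand_in(): hands the job in; it is judged then, once.
Trained networks look in a picture, given as the dict that the camera call returned (one of the last four; its "shot" number tells which), for a name from the list of things; names that differ only in an ending like _2 or _b are one class to them, and where a whole thing is asked for, a point or a joint stands for the part that bears it (a point fixed in the world has none). Each returns a list of dicts, best first, with "confidence" (0 to 1); they miss things now and then, are a little off and sometimes report something else, mostly with a low value. They report only what shows in the picture. A call takes as long as a camera call. They do not tell look-alikes from the thing itself.
- bot.outline_of(label, picture): "pixels" (400x640 bool, what is visible of it) and "xy" ([column, row] in pixels, amid what is visible of it).
The state is a dict: "time": time; "q": joint angles; "qvel": joint speeds; "joint_torque": joint torques, N m; "tool_pos": TCP position; "ee_rot": TCP orientation; "contact_force": force on the tool from outside, world axes, zero at the start; "wrist_torque": the same for the moment, N m; "grip_width": opening from 0.0 (shut) to 1.0 (fully open); "gripper_force": force on a finger pad.
Only numpy, scipy, OpenCV 4.12 (cv2) and the standard library are available. Lean on these libraries where they do the work, as an engineer would, in place of code of your own. Each camera call takes 0.05 s, during which the arm holds its last target. There are 200 camera calls.

### The job

Take the long bore brush out of its block and work it up and down twice inside the tall steel jug, each time nearly to the bottom and then most of the way up to the rim. Then thread it from above through the upper and then the lower brass bush of the can opener frame, and finish while still holding it upright there, through both bushes, with its tip showing clearly below the lower bush but not resting on the base plate. Do not let go of it, and leave the jug and all the other things standing where they are.

Things in the scene. Friction and masses are not known exactly. Their poses are not given: they have to be found in the camera images.
- brush_grip (a point): centre of the handle of the upright, tip-down bore brush (190 mm, about 130 g). Up from the tip: rigid bristles 50 mm long, 16 mm diameter (last 7 mm taper to 9), steel shank 80 x 14 mm, white round handle 60 x 25 mm, too thick for the bushes. This point is on the axis, 160 mm above the tip, 30 mm below the top; z runs from tip to handle
- brush_tip (a point): the tip (lowest end) of the bore brush, on its axis; axes as for the handle
- brush_collar (a point): lower end of the brush's handle, on its axis, 130 mm above the tip
- block: white plastic tool block, fixed, 70 x 160 x 60 mm (x, y, z), origin at the centre of its underside. Two holes from above, 50 mm deep and about 18 mm wide, at y = +40 and -40 mm: the brush stands in one, a muddler in the other; either way round. The handle's centre is then 170 mm above the table
- muddler_knob (a point): centre of the 28 mm ball on top of the wooden muddler (a short plain stick) in the other hole of the block, 107 mm above the table: leave it
- jug: tall round steel jug, loose, about 0.7 kg, upright, 130 mm high, outer diameter 92 mm at the foot and 100 mm at the rim, wall 3 mm, bottom 5 mm thick, open at the top; a side handle reaches 83 mm from its axis towards its own +y. Origin at the centre of its underside, z up
- jug_floor (a point): centre of the jug's inner floor, 5 mm above its underside
- frame: guide frame of a bench can opener, shaft removed, fixed: 10 mm base plate (x +-50 mm, y -45 to 80), column 136 mm high at y 47 to 73, two arms with brass bushes one above the other: upright rings, bore 21, outside 37 mm; lower z 65 to 81, upper z 120 to 136 mm. Origin at the plate's underside on the vertical axis of the bushes, z up
- upper_bush (a point): centre of the top mouth of the upper bush, 136 mm above the table, on the bush axis
- lower_bush (a point): centre of the top mouth of the lower bush, 81 mm above the table, on the bush axis
- tin_mid (a point): point 40 mm up on the axis of a food tin, 66 mm diameter, 90 mm high: leave it
- jar_mid (a point): point 40 mm up on the axis of a spice jar, 50 mm diameter, 85 mm high: leave it
- bowl_mid (a point): point 40 mm up on the axis of a small steel bowl, 100 mm diameter, 45 mm high: leave it
- spoon_grip (a point): handle of a steel serving spoon, 220 mm long, lying near the robot: leave it
Not all that is in view belongs to the job. Of the things that look like the part that bears brush_grip, the smaller one is meant. Leave any red look-alike of the jug alone.

How it is judged:
On the way, in this order (a step that is already met when the one before it is completed fails the run):
1. brush down inside the jug, tip within 35 mm of its floor (horizontal distance between brush_tip and jug_floor below 0.043 m and z of brush_tip in the frame of jug between 0 and 0.04 m), for 0.05 s.
2. brush drawn up inside the jug, tip at least 65 mm above its floor (horizontal distance between brush_tip and jug_floor below 0.043 m and z of brush_tip in the frame of jug between 0.07 and 0.125 m), for 0.05 s.
3. down a second time (all of step 1), for 0.05 s.
4. up a second time (all of step 2), for 0.05 s.
5. tip through the upper bush, above the lower one (horizontal distance between brush_tip and upper_bush below 0.012 m and z of brush_tip in the frame of frame between 0.082 and 0.119 m and z of brush_collar in the frame of frame above 0.2 m), for 0.03 s.
At the end, for the whole second after the job is handed in: brush held by the fingers (over 3 N) and still, upright within 0.12 rad, its axis within 12 mm of the bush axis, through both bushes, tip 16 to 58 mm above the frame's underside (lower bush ends at 65, plate at 10), handle 6 mm clear of the upper bush; jug upright, within 40 mm of its place (z of brush_tip in the frame of frame between 0.016 and 0.058 m and horizontal distance between brush_tip and lower_bush below 0.012 m and horizontal distance between brush_collar and upper_bush below 0.012 m and z of brush_collar in the frame of upper_bush above 0.006 m and angle between the z axis of brush_tip and the z axis of frame, either way round below 0.12 rad and contact force between brush and the fingers above 3 N and linear speed of brush below 0.02 m/s and angle between jug's own z axis and vertical below 0.1 rad and distance of jug from where it was at the start of the episode below 0.04 m); the arm keeps its last pose, push and grip.
It fails at once if jug tipped or pushed away (angle between jug's own z axis and vertical above 0.35 rad or distance of jug from where it was at the start of the episode above 0.06 m).
It fails at once if muddler, tin, jar, bowl or spoon moved by more than 30 mm (distance of any of muddler_knob, tin_mid, jar_mid, bowl_mid, spoon_grip from where it was at the start of the episode above 0.03 m).
It also fails if it takes over 64 s, if anything falls off the work surface, if the arm or the gripper's body presses on something with over 40 N, if the wrist force passes 120 N, or if a joint passes its speed limit or range.

## Working session

There is one attempt and no reset: what is moved stays moved. The work goes in short steps, Python scripts to look and compute and a tool call to move; the robot and the scene stay as the last step left them, time stands still between calls to the robot, and variables do not carry over. Pictures are saved under pics/ and viewed, at most 10 in all, crops included, and the job is handed in when it is done.

Besides the shell and the picture viewer there is one more tool, called after "Request:" as name(argument=value, ...), one argument or row to a line, values as JSON. apply_moves: Moves the arm, as the interface text tells. Shift numbers are shares of 60 mm and turn numbers shares of 0.1 rad, none past 1 either way. Its arguments: {"type":"object","properties":{"plan":{"type":"array","items":{"type":"array","items":{"type":"number","minimum":-1,"maximum":1}}}},"required":["plan"]}

```bash
mkdir -p pics
cat > h.py <<'E'
import numpy as np, cv2
from scipy.spatial.transform import Rotation as R
from bench import bot
def ray(c,xy,obs=None):
    K=np.array([[c["fx"],0,c["cx"]],[0,c["fy"],c["cy"]],[0,0,1.]])
    u=cv2.undistortPoints(np.array([[xy]],float),K,np.array(c["dist"],float))[0,0]
    d=np.array([u[0],u[1],1.])
    if "hand_eye" in c:
        H=np.array(c["hand_eye"]); T=R.from_euler('xyz',obs["ee_rot"]).as_matrix()
        o=T@H[:3,3]+obs["tool_pos"]; d=T@H[:3,:3]@d
    else:
        M=cv2.Rodrigues(np.array(c["rvec"],float))[0]; o=-M.T@np.array(c["tvec"],float).ravel(); d=M.T@d
    return o,d/np.linalg.norm(d)
def atz(c,xy,z,obs=None):
    o,d=ray(c,xy,obs); return o+d*(z-o[2])/d[2]
def tri(rays):
    A=sum(np.eye(3)-np.outer(d,d) for o,d in rays); b=sum((np.eye(3)-np.outer(d,d))@o for o,d in rays)
    return np.linalg.solve(A,b)
def proj(c,P,obs=None):
    K=np.array([[c["fx"],0,c["cx"]],[0,c["fy"],c["cy"]],[0,0,1.]])
    if "hand_eye" in c:
        T=np.eye(4);T[:3,:3]=R.from_euler('xyz',obs["ee_rot"]).as_matrix();T[:3,3]=obs["tool_pos"]
        M=np.linalg.inv(T@np.array(c["hand_eye"])); rv=cv2.Rodrigues(M[:3,:3])[0];tv=M[:3,3]
    else: rv,tv=np.array(c["rvec"],float),np.array(c["tvec"],float)
    return cv2.projectPoints(np.array(P,float).reshape(-1,1,3),rv,tv,K,np.array(c["dist"],float))[0][:,0]
E
cat > a.py <<'E'
from h import *
np.set_printoptions(precision=3,suppress=True)
o=bot.get_obs();print(o["time"],o["tool_pos"],o["ee_rot"],o["grip_width"])
for n in ["scene","side"]:
    c=bot.camera(n);cv2.imwrite(f"pics/{n}1.png",c["frame"][:,:,::-1])
    print(n,ray(c,(320,200)))
    for l in ["brush_grip","block","muddler_knob","jug","frame","upper_bush","tin_mid","jar_mid","bowl_mid","spoon_grip"]:
        for r in bot.outline_of(l,c):
            ys,xs=np.nonzero(r["pixels"])
            print(l,round(r["confidence"],2),np.round(r["xy"]),xs.min(),xs.max(),ys.min(),ys.max(),len(xs),atz(c,r["xy"],.06)[:2])
E
python3 a.py
```

```text
0.0 [ 0.143 -0.633  0.205] [-3.14   0.     0.222] 1.0004356382844801
scene (array([ 0.985, -0.879,  1.343]), array([-0.286,  0.542, -0.79 ]))
brush_grip 0.88 [380. 191.] 376 391 170 226 491 [0.678 0.125]
brush_grip 0.68 [349. 196.] 346 355 182 213 198 [0.597 0.06 ]
block 0.74 [355. 218.] 335 370 186 235 949 [ 0.652 -0.013]
jug 0.65 [276. 255.] 257 300 233 282 1555 [ 0.499 -0.242]
jug 0.62 [202. 279.] 180 223 252 304 1727 [ 0.351 -0.407]
frame 0.59 [362. 148.] 337 378 116 167 1125 [0.546 0.271]
upper_bush 0.64 [358. 146.] 337 377 116 167 1138 [0.529 0.274]
tin_mid 0.98 [406. 182.] 395 415 168 197 513 [0.739 0.197]
jar_mid 0.61 [274. 215.] 265 281 201 227 378 [ 0.42  -0.117]
bowl_mid 0.64 [355. 287.] 338 372 273 306 907 [ 0.752 -0.229]
spoon_grip 0.5 [296. 137.] 285 304 116 158 211 [0.314 0.216]
side (array([0.085, 0.687, 0.711]), array([ 0.416, -0.704, -0.576]))
brush_grip 0.65 [236. 175.] 226 247 144 229 828 [ 0.84  -0.094]
brush_grip 0.64 [276. 180.] 270 280 166 214 302 [ 0.722 -0.134]
brush_grip 0.38 [359. 178.] 336 379 151 206 1885 [ 0.511 -0.263]
block 0.65 [272. 234.] 243 297 204 262 1881 [0.585 0.078]
muddler_knob 0.49 [267. 222.] 256 266 211 233 167 [0.624 0.042]
muddler_knob 0.47 [272. 185.] 270 279 166 214 299 [ 0.714 -0.104]
jug 0.71 [359. 178.] 337 379 152 205 1823 [ 0.514 -0.265]
jug 0.68 [430. 170.] 410 450 142 194 1682 [ 0.343 -0.411]
frame 0.61 [235. 316.] 198 276 270 360 3839 [0.501 0.316]
upper_bush 0.78 [231. 320.] 199 275 271 359 3680 [0.501 0.326]
tin_mid 0.56 [191. 245.] 175 207 228 271 1163 [0.728 0.205]
jar_mid 0.64 [367. 224.] 360 379 205 240 626 [ 0.398 -0.076]
bowl_mid 0.69 [287. 168.] 275 302 161 183 468 [ 0.729 -0.203]
spoon_grip 0.56 [344. 350.] 331 373 314 399 757 [0.28  0.276]
```

```bash
python3 -c "
import cv2
for n,x,y in [('scene',160,100),('side',150,120)]:
    i=cv2.imread(f'pics/{n}1.png')[y:y+230,x:x+310]; cv2.imwrite(f'pics/{n}1c.png',cv2.resize(i,None,fx=2.5,fy=2.5,interpolation=2))"
```

```text
(no output)
```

View pics/scene1c.png

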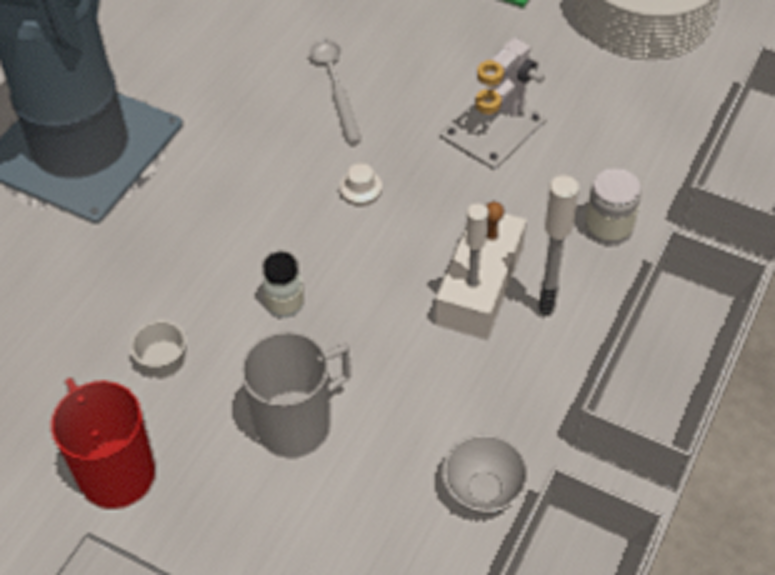

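View pics/side1c.png

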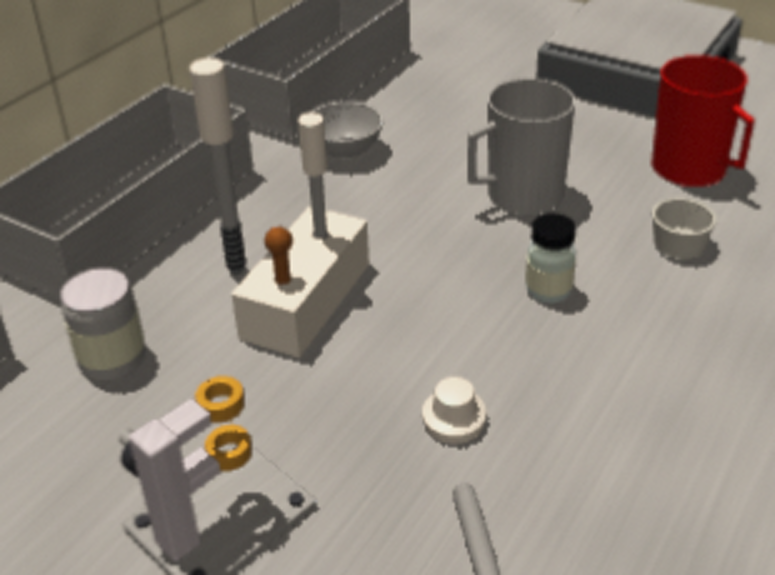

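The scene view (full-frame pixels) shows the meant brush in the block at about (351,191). A larger look-alike stands free at (384,183), the steel jug is at (276,255), and the red jug to ignore is at (202,279). The bushes are at (356,129) and (355,140). The side view agrees: brush (275,177), upper bush (238,279).

```bash
cat > b.py <<'E'
from h import *
np.set_printoptions(precision=4,suppress=True)
a=bot.camera("scene");b=bot.camera("side")
for n,p,q in [("ub",(356,128.8),(238,279.2)),("lb",(355.2,140.4),(241.2,298.4)),("brushtop",(351.2,183.2),(274.8,167.6)),("jugrim",(274,247.2),(362,161.2)),
 ("knob",(357.6,184.4),(261.2,216)),("bigtop",(385.6,173.6),(233.2,146.8)),("bigbot",(378.8,223.2),(244.4,227)),("brush@block",(349.6,211.6),(277.2,213.2)),("tin top",(406,175),(189,236)),("jughandle",(297,246),(339,181)),("col top",(366,120),(214,293))]:
    P=tri([ray(a,p),ray(b,q)]);print(n,P,proj(a,P)[0]-p)
c=bot.camera("wrist");print(c["hand_eye"])
E
python3 b.py
```

```text
ub [0.512  0.2842 0.1279] [-0.6108  0.1496]
lb [0.5125 0.2836 0.0724] [-0.5168  0.1186]
brushtop [0.6218 0.0008 0.2001] [-1.1155  0.1948]
jugrim [ 0.5033 -0.2539  0.124 ] [-0.5088 -0.0263]
knob [0.6136 0.0783 0.1066] [-0.6615  0.1302]
bigtop [0.711  0.0384 0.2509] [-0.9313  0.2763]
bigbot [0.7121 0.039  0.0055] [-0.8122  0.1833]
brush@block [0.624  0.0013 0.0606] [-0.5662  0.0877]
tin top [0.7326 0.2031 0.0852] [-0.4883  0.1763]
jughandle [ 0.5442 -0.1949  0.0771] [-0.2671  0.0018]
col top [0.526  0.3359 0.1312] [-0.6578  0.1963]
[[-0.0003 -0.9631 -0.269   0.0688]
 [ 1.     -0.0004  0.0004 -0.0016]
 [-0.0004 -0.269   0.9631 -0.1669]
 [ 0.      0.      0.      1.    ]]
```

Request:
apply_moves(
  plan=[
    [0,0,-0.9,0,0,-0.86,1],
    [0,0,-0.9,0,0,-0.86,1],
    [0,0,0,0,0,-0.86,1],
    [0,0,0,0.82,-0.47,0,1],
    [0,0,0,0.82,-0.47,0,1],
    [0,0,0,0.82,-0.47,0,1],
    [0,0,0,0.82,-0.47,0,1],
    [0,0,0,0.82,-0.47,0,1],
    [0,0,0,0.82,-0.47,0,1],
    [0,0,0,0.82,-0.47,0,1],
    [0,0,0,0.82,-0.47,0,1],
    [0,0,0,0.82,-0.47,0,1],
    [0,0,0,0.82,-0.47,0,1],
    [0,0,0,0.82,-0.47,0,1],
    [0,0,0,0.82,-0.47,0,1],
    [0,0,0,0.82,-0.47,0,1],
    [0,0,0,0.82,-0.47,0,1],
    [0,0,0,0,0,0,1],
    [0,0,0,0,0,0,1],
  ],
)

```text
time: 3.62
tool_pos: [0.6224, -0.0018, 0.3608]
ee_rot: [3.141, 0.001, 0.402]
contact_force: [0.7, -0.6, -0.0]
grip_width: 1.004
gripper_force: 0.0
```

```bash
cat > c.py <<'E'
from h import *
import sys
np.set_printoptions(precision=4,suppress=True)
o=bot.get_obs();c=bot.camera("wrist");print(o["time"],o["tool_pos"],o["ee_rot"],o["q"])
cv2.imwrite(f"pics/{sys.argv[1]}.png",c["frame"][:,:,::-1])
for l in ["brush_grip","block"]:
    for r in bot.outline_of(l,c):
        ys,xs=np.nonzero(r["pixels"]); print(l,r["confidence"],r["xy"],xs.min(),xs.max(),ys.min(),ys.max())
print(proj(c,[[.623,.001,.2],[.623,.001,.14],[.623,.001,.06],[.711,.039,.25]],o))
E
python3 c.py w1
```

```text
3.625 [ 0.6224 -0.0018  0.3608] [3.1412 0.0008 0.4017] [ 0.2619  0.4177 -0.4793  1.3896  0.1922  1.381  -1.3874]
brush_grip 0.64 [324.0, 57.4] 300 344 33 84
block 0.83 [295.4, 138.4] 232 359 99 181
[[322.4687 171.7141]
 [322.588  160.7627]
 [322.7013 150.374 ]
 [321.4164  58.7232]]
```

View pics/w1.png

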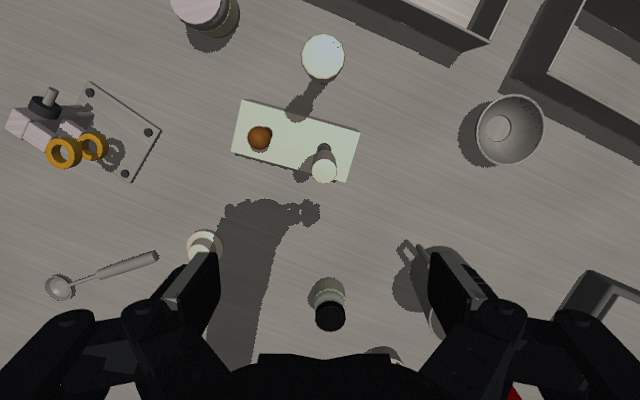

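The wrist view shows the brush's top at about (324,171), where the prediction is (322,172). The look-alike is well clear at (323,57). I'm going down to grasp.

Request:
apply_moves(
  plan=[
    [0,0,0,0.03,-0.03,0.6,1],
    [0,0,0,0,0,0.6,1],
    [0,0,0,0,0,0.6,1],
    [0,0,0,0,0,0.6,1],
    [0,0,0,0,0,0.6,1],
    [0,0,0,0,0,0.5,1],
    [0,0,0,0,0,0,1],
    [0,0,0,0,0,0,-1],
    [0,0,0,0,0,0,-1],
    [0,0,0,0,0,0,-1],
    [0,0,0,0,0,0,-1],
    [0,0,0,0,0,0,-1],
    [0,0,0,0,0,0,-1],
    [0,0,0,0,0,0,-1],
    [0,0,0,0,0,0,-1],
  ],
)

```text
time: 5.65
tool_pos: [0.6245, 0.0009, 0.1522]
ee_rot: [3.14, -0.002, 0.402]
contact_force: [-0.1, -0.3, 5.5]
grip_width: 0.27
gripper_force: 58.9
```

Request:
apply_moves(
  plan=[
    [0,0,0,0,0,-0.2,-1],
    [0,0,0,0,0,-0.3,-1],
    [0,0,0,0,0,-0.4,-1],
    [0,0,0,0,0,-0.5,-1],
    [0,0,0,0,0,-0.5,-1],
    [0,0,0,0,0,-0.5,-1],
    [0,0,0,0,0,-0.2,-1],
    [0,0,0,0,0,0,-1],
    [0,0,0,0,0,0,-1],
  ],
)

```text
time: 6.78
tool_pos: [0.6226, 0.0009, 0.3057]
ee_rot: [-3.141, 0.002, 0.402]
contact_force: [-0.6, -0.4, -2.4]
grip_width: 0.268
gripper_force: 59.1
```

```bash
cat > d.py <<'E'
from h import *
import sys
np.set_printoptions(precision=4,suppress=True)
n=sys.argv[1];o=bot.get_obs();print(o["time"],o["tool_pos"],o["ee_rot"],o["grip_width"])
t=np.array(o["tool_pos"]);A=R.from_euler('xyz',o["ee_rot"]).as_matrix()
tip=t+A[:,2]*.142;print("tip exp",tip)
out=[]
for k in ["scene","side"]:
    c=bot.camera(k);p=proj(c,[t,tip]);print(k,p.ravel())
    x,y=(p.mean(0)-[45,55]).astype(int);x=max(x,0);y=max(y,0);print("crop",x,y)
    out.append(cv2.resize(c["frame"][y:y+120,x:x+90,::-1],(390,520),interpolation=2))
    cv2.imwrite(f"pics/{n}_{k}.png",c["frame"][:,:,::-1])
cv2.imwrite(f"pics/{n}.png",np.hstack(out))
E
python3 d.py l1
```

```text
6.775 [0.6226 0.0009 0.3057] [-3.1407  0.0023  0.4019] 0.268212149986808
tip exp [0.6223 0.0009 0.1637]
scene [351.8762 159.2071 349.7638 191.1576]
crop 305 120
side [269.6929 127.3532 274.317  180.0861]
crop 227 98
```

View pics/l1.png

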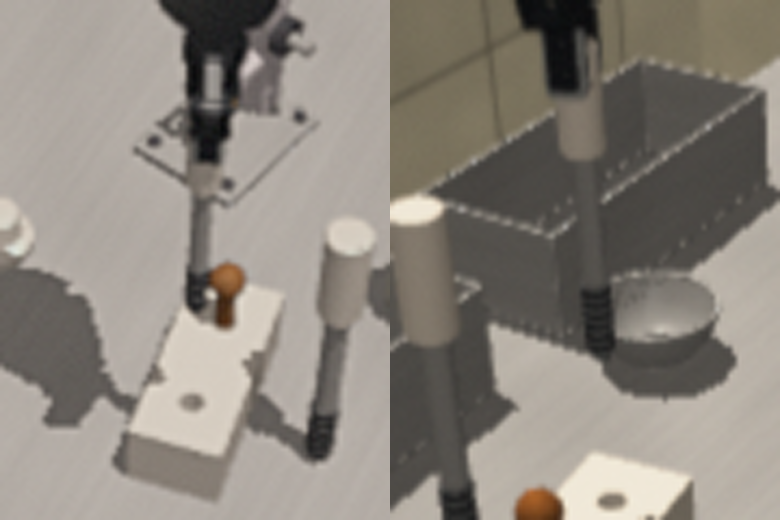

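The brush came out upright, with its tip at scene (350,191) and side (275,180), as computed, and the muddler is untouched. Next is the jug.

Request:
apply_moves(
  plan=[
    [0,0,0,-0.4,0.36,0,-1],
    [0,0,0,-0.6,0.54,0,-1],
    [0,0,0,-0.6,0.54,0,-1],
    [0,0,0,-0.6,0.54,0,-1],
    [0,0,0,-0.6,0.54,0,-1],
    [0,0,0,-0.4,0.36,0,-1],
    [0,0,0,-0.28,0.25,0,-1],
    [0,0,0,0,0,0,-1],
    [0,0,0,0,0,0,-1],
  ],
)

```text
time: 8.0
tool_pos: [0.5051, -0.2521, 0.3067]
ee_rot: [-3.14, -0.0, 0.403]
contact_force: [0.4, -0.1, -1.8]
grip_width: 0.269
gripper_force: 59.1
```

Request:
apply_moves(
  plan=[
    [0,0,0,0,0,0.56,-1],
    [0,0,0,0,0,0.56,-1],
    [0,0,0,0,0,0.56,-1],
    [0,0,0,0,0,0.56,-1],
    [0,0,0,0,0,0,-1],
    [0,0,0,0,0,0,-1],
    [0,0,0,0,0,0,-1],
  ],
)

```text
time: 8.88
tool_pos: [0.5061, -0.2536, 0.1744]
ee_rot: [3.139, -0.002, 0.402]
contact_force: [0.1, -0.3, -0.2]
grip_width: 0.266
gripper_force: 59.1
```

Request:
apply_moves(
  plan=[
    [0,0,0,0,0,0.12,-1],
    [0,0,0,0,0,0,-1],
    [0,0,0,0,0,0,-1],
    [0,0,0,0,0,-0.58,-1],
    [0,0,0,0,0,-0.58,-1],
    [0,0,0,0,0,0,-1],
    [0,0,0,0,0,0,-1],
    [0,0,0,0,0,0,-1],
    [0,0,0,0,0,0.58,-1],
    [0,0,0,0,0,0.58,-1],
    [0,0,0,0,0,0,-1],
    [0,0,0,0,0,0,-1],
    [0,0,0,0,0,0,-1],
    [0,0,0,0,0,-0.58,-1],
    [0,0,0,0,0,-0.58,-1],
    [0,0,0,0,0,0,-1],
    [0,0,0,0,0,0,-1],
    [0,0,0,0,0,0,-1],
  ],
)

```text
time: 11.12
tool_pos: [0.504, -0.2532, 0.2341]
ee_rot: [-3.14, 0.001, 0.402]
contact_force: [-1.0, -0.2, -1.7]
grip_width: 0.271
gripper_force: 59.4
```

Request:
apply_moves(
  plan=[
    [0,0,0,0,0,-0.6,-1],
    [0,0,0,0,0,-0.6,-1],
    [0,0,0,0,0,0,-1],
    [0,0,0,0,0,0,-1],
  ],
)

```text
time: 11.62
tool_pos: [0.504, -0.2533, 0.3057]
ee_rot: [-3.14, 0.002, 0.402]
contact_force: [0.2, -0.2, -0.9]
grip_width: 0.268
gripper_force: 59.4
```

Request:
apply_moves(
  plan=[
    [0,0,0,0.15,-0.35,0,-1],
    [0,0,0,0.33,-0.745,0,-1],
    [0,0,0,0.33,-0.745,0,-1],
    [0,0,0,0.33,-0.745,0,-1],
    [0,0,0,0.33,-0.745,0,-1],
    [0,0,0,0.33,-0.745,0,-1],
    [0,0,0,0.33,-0.745,0,-1],
    [0,0,0,0.33,-0.745,0,-1],
    [0,0,0,0.33,-0.745,0,-1],
    [0,0,0,0.33,-0.745,0,-1],
    [0,0,0,0.33,-0.745,0,-1],
    [0,0,0,0.17,-0.4,0,-1],
    [0,0,0,0,0,0,-1],
    [0,0,0,0,0,0,-1],
    [0,0,0,0,0,0,-1],
  ],
)

```text
time: 13.5
tool_pos: [0.5123, 0.2829, 0.3068]
ee_rot: [3.141, 0.001, 0.4]
contact_force: [0.3, -0.5, -1.2]
grip_width: 0.272
gripper_force: 59.3
```

```bash
cat >> d.py <<'E'
print(bot.get_obs()["q"])
E
python3 d.py f1
```

```text
13.5 [0.5123 0.2829 0.3068] [3.1408 0.0007 0.4001] 0.27205833773304144
tip exp [0.5123 0.2828 0.1648]
scene [358.0286  88.1141 355.8    121.3228]
crop 311 49
side [224.1172 203.6675 234.8618 264.7707]
crop 184 179
[-0.1026  0.4092 -0.6506  1.5651  0.2568  1.2546 -1.9644]
```

View pics/f1.png

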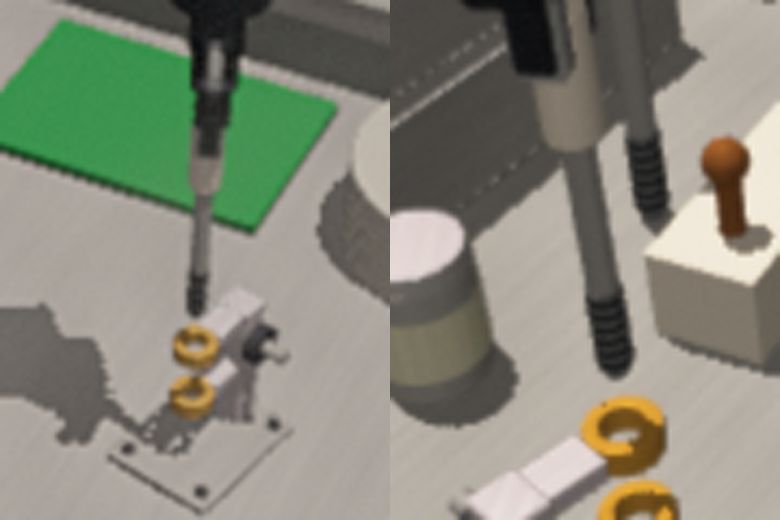

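The tip hangs over the upper bush, at scene (356,121) and side (236,265). I'll fit the bushes by colour to find their offset from the tip.

```bash
cat > e.py <<'E'
from h import *
from scipy.optimize import minimize
np.set_printoptions(precision=4,suppress=True)
C={k:bot.camera(k) for k in["scene","side"]}
a=np.linspace(0,2*np.pi,60,endpoint=False);S=8
def hull(c,x,y,z0,z1,r,win):
    P=np.array([[x+r*np.cos(t),y+r*np.sin(t),z] for z in(z0,z1) for t in a])
    p=((proj(c,P)-win+.5)*S).astype(np.float32)
    m=np.zeros((80*S,110*S),np.uint8);cv2.fillConvexPoly(m,np.round(cv2.convexHull(p)).astype(int),1);return m
T={}
for k,c in C.items():
    hsv=cv2.cvtColor(c["frame"],cv2.COLOR_RGB2HSV);g=((hsv[...,0]>10)&(hsv[...,0]<32)&(hsv[...,1]>130)).astype(np.uint8)
    win=(proj(c,[[.512,.284,.1]])[0]-[55,40]).astype(int)
    w=g[win[1]:win[1]+80,win[0]:win[0]+110]
    n,l,s,ce=cv2.connectedComponentsWithStats(w);ids=[i for i in np.argsort(-s[1:,4])[:2]+1];print(k,s[ids],win)
    ids.sort(key=lambda i:ce[i][1]);T[k]=[]
    for i in ids:
        m=cv2.resize((l==i).astype(np.float32),None,fx=S,fy=S,interpolation=cv2.INTER_LINEAR)>.5
        pts=np.argwhere(m)[:,::-1].astype(np.int32);h=np.zeros(m.shape,np.uint8);cv2.fillConvexPoly(h,cv2.convexHull(pts),1);T[k].append((win,h))
def cost(p,ks=C,js=(0,1)):
    s=0
    for k in ks:
        for j in js:
            z0,z1=((.12,.136),(.065,.081))[j];win,h=T[k][j];m=hull(C[k],p[0],p[1],z0,z1,.0185,win)
            s+=1-(m&h).sum()/(m|h).sum()
    return s
for js in((0,),(1,),(0,1)):
    r=minimize(cost,[.512,.284],args=(C,js),method="Nelder-Mead",options=dict(initial_simplex=[[.512,.284],[.518,.284],[.512,.29]],xatol=1e-4));print("bush",js,r.x,r.fun)
print("tip",tri([ray(C["scene"],(356.0,120.7)),ray(C["side"],(235.5,264.6))]),bot.get_obs()["tool_pos"])
E
python3 e.py
```

```text
scene [[52 31 10  9 60]
 [52 42  9  9 60]] [299  94]
side [[ 45  22  19  18 235]
 [ 49  41  18  18 223]] [183 249]
bush (0,) [0.512  0.2822] 0.47996891841474665
bush (1,) [0.512  0.2822] 0.4581345594161569
bush (0, 1) [0.5119 0.2822] 0.9424705239781086
tip [0.5114 0.2834 0.1663] [0.5124 0.2836 0.3071]
```

Request:
apply_moves(
  plan=[
    [0,0,0,0,0.01,0.2,-1],
    [0,0,0,0,0,0.2,-1],
    [0,0,0,0,0,0.2,-1],
    [0,0,0,0,0,0.2,-1],
    [0,0,0,0,0,0.1,-1],
    [0,0,0,0,0,0,-1],
    [0,0,0,0,0,0,-1],
  ],
)

```text
time: 14.58
tool_pos: [0.5127, 0.284, 0.2535]
ee_rot: [-3.141, -0.001, 0.402]
contact_force: [0.1, -0.1, -1.4]
grip_width: 0.267
gripper_force: 59.3
```

```bash
python3 d.py f2
```

```text
14.575 [0.5127 0.284  0.2535] [-3.1414 -0.0008  0.4019] 0.26708063836513074
tip exp [0.5128 0.2841 0.1115]
scene [357.4185 100.9388 355.3464 132.4849]
crop 311 61
side [227.8414 228.4823 237.6474 284.8393]
crop 187 201
[-0.1132  0.454  -0.6377  1.6347  0.2905  1.1485 -1.9912]
```

View pics/f2.png

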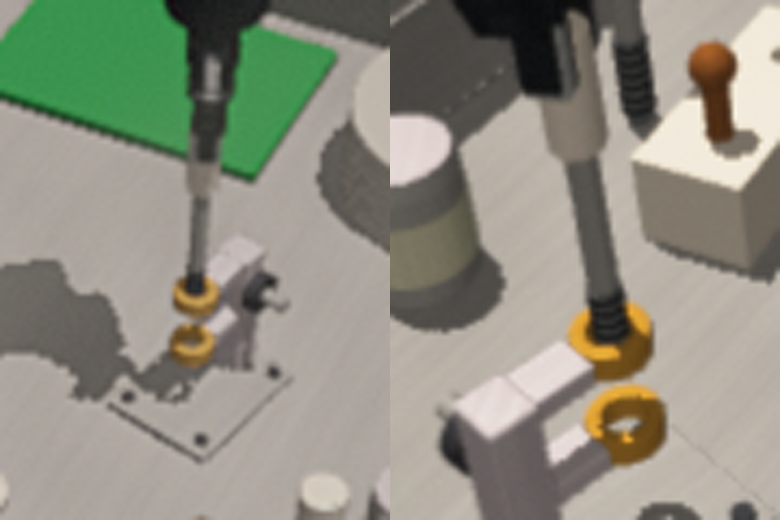

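The brush has entered the upper bush centrally and without contact force.

Request:
apply_moves(
  plan=[
    [0,0,0,0,0,0.18,-1],
    [0,0,0,0,0,0,-1],
    [0,0,0,0,0,0,-1],
    [0,0,0,0,0,0,-1],
  ],
)

```text
time: 15.18
tool_pos: [0.5126, 0.2838, 0.2424]
ee_rot: [-3.142, -0.0, 0.402]
contact_force: [0.2, -0.2, -1.2]
grip_width: 0.269
gripper_force: 59.3
```

Request:
apply_moves(
  plan=[
    [0,0,0,0,0,0.18,-1],
    [0,0,0,0,0,0.18,-1],
    [0,0,0,0,0,0.18,-1],
    [0,0,0,0,0,0,-1],
    [0,0,0,0,0,0,-1],
  ],
)

```text
time: 15.8
tool_pos: [0.5125, 0.2839, 0.21]
ee_rot: [-3.141, -0.0, 0.402]
contact_force: [-0.3, -0.8, -0.9]
grip_width: 0.273
gripper_force: 59.3
```

Tip is at about z 0.068, inside the lower bush, with no resistance. I'll go on to about 0.037.

Request:
apply_moves(
  plan=[
    [0,0,0,0,0,0.18,-1],
    [0,0,0,0,0,0.18,-1],
    [0,0,0,0,0,0.16,-1],
    [0,0,0,0,0,0,-1],
    [0,0,0,0,0,0,-1],
    [0,0,0,0,0,0,-1],
    [0,0,0,0,0,0,-1],
    [0,0,0,0,0,0,-1],
  ],
)

```text
time: 16.8
tool_pos: [0.5125, 0.2837, 0.1788]
ee_rot: [3.142, -0.0, 0.402]
contact_force: [-0.7, -0.4, -2.0]
grip_width: 0.269
gripper_force: 59.3
```

```bash
python3 d.py f3
```

```text
16.8 [0.5125 0.2837 0.1788] [ 3.1416 -0.0002  0.4018] 0.26925434691043415
tip exp [0.5126 0.2838 0.0368]
scene [356.1917 118.0819 354.2419 147.5362]
crop 310 77
side [233.4732 259.5578 242.2481 310.0955]
crop 192 229
[-0.1374  0.5318 -0.6076  1.7125  0.3495  1.0075 -2.0385]
```

View pics/f3.png

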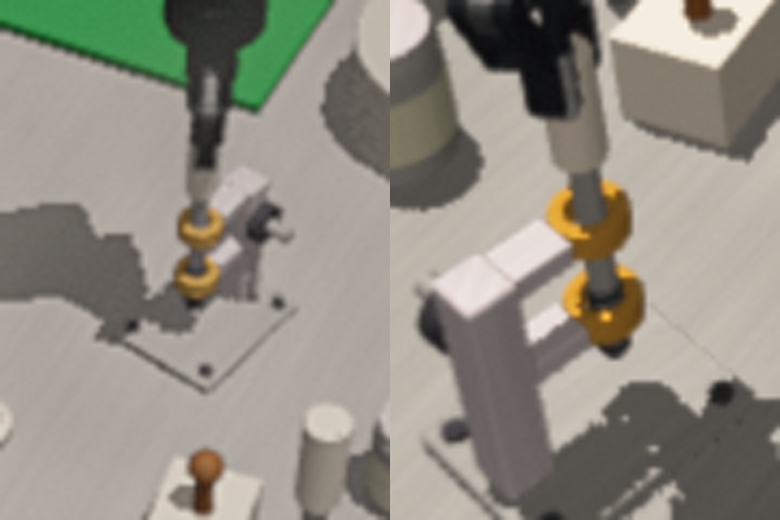

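The brush is through both bushes. Its tip shows below the lower one at side crop (612,350), and the handle is clear of the upper bush. I'm handing it in.

```bash
python3 -c "
from bench import bot
print(bot.hand_in())"
```

```text
the job is handed in; nothing more can be done
None
```

I handed the job in at about 17 s: I worked the brush up and down twice in the steel jug, and it is now held upright through both bushes with its tip about 37 mm above the table. The hand-in call did not report a verdict.

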